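# Clamp a loaded tube rack on the shaker with its star handle

### The job

Get the tube rack ready for shaking: push it along the shaker's deck, upright, until it rests against both dowel pins and the end stop. Then turn the four-spoked star handle on the sloping right end clockwise, pushing spoke after spoke, until it stops and the retaining bar is fully closed over the rack's end. Move the bar only with the handle, not by pushing on it, and do not shift the jar on the deck or the amber bottle and timer beside the shaker.

Things in the scene. Friction and masses are not known exactly. Their poses are not given: they have to be found in the camera images.
- clamp: Bench shaker, fixed: white body, aluminium deck 70 mm above the table. Origin on the table straight below the rack's home centre; x points across the deck to the dowels (away from the robot), y along it to the end stop (left), z up. Deck: x -108 to 93, y -245 to 105 mm. Nothing stands on the near (-x) side of the rack. Right of the deck (y -415 to -240) is the console with the star handle.
- dowel_right (a point): Centre of the top of the right steel dowel pin, 12 mm diameter, 32 mm high above the deck; it touches the far long side of the homed rack.
- dowel_left (a point): The same of the left dowel pin, 90 mm from the right one along the shaker's y.
- end_stop (a point): Upper edge, middle, of the end stop's face, 32 mm above the deck: a steel block 40 mm wide whose face (square to the shaker's y) meets the middle of the rack's left end.
- home (a point): Where rack_mid lies when the rack is home, against both dowels and the end stop: above the shaker's origin, 81 mm above the table; axes as body clamp.
- rack_mid (a point): Centre of the loose tube rack's black base, 11 mm above its underside; axes parallel to the shaker's when home. Base 100 (x) x 144 (y) x 22 mm, 0.45 kg, with 24 capped tubes standing to 82 mm above its underside, to within 8 mm of its edges. Starts on the deck 15-40 mm short of the dowels, 12-35 mm short of the end stop, turned up to 0.15 rad. Slides at 1 to 7 N: push low, on the base.
- bar: Steel retaining bar, slides along the shaker's +y, driven 32 mm per rad by the star handle. Origin on the deck, at the face that meets the rack's right end; axes as clamp. Plate x -68 to 50, y -12 to 0, top at z 26 mm; at its near end a leg (x -70 to -54) reaches y +43 and closes in front of the homed rack, but strikes one not against the dowels. Starts 90-115 mm from closed, 1.5 mm short of the homed rack.
- star (a joint): Turn of the star handle, rad, growing as it turns clockwise seen facing its sloping panel from the shaker's right. Range 0 to 3.6, a firm stop where the bar is fully closed. Starts at 0 to 0.8. Stays where it is left; about 0.2 N m turns it, some 4 N at a spoke. At value q its four spokes point along the angles -q, -q+pi/2, -q+pi, -q+3pi/2, measured from console x towards console y.
- console: Star handle's fixed console, sloping down to the right. Origin at the handle's centre, mid-plane of the spokes, 105 mm above the table; z the turning axis, leaning 35 degrees from vertical to the shaker's -y (right); x up the slope; y to the shaker's -x (robot). Four spokes 10 mm thick end in 18 mm balls centred 62 mm out; hub 36 mm diameter, z -13 to 17. Panel under them at z -30. Spokes in the open lower half (x below 0) are pushed to +y.
- cover (a point): Middle of the lower edge of the clear cover over the upper half of the star handle, 31 mm above the spokes' mid-plane: the cover (x from 8 to 79, z 29 to 33, y +-82 mm in console axes) and its side walls at y +-80 shut off the upper half, so spokes can be pushed only in the lower half.
- carry_handle (a point): Middle of the steel carrying handle over the star handle: a bar 14 mm thick, 160 mm long along the shaker's x, 200 mm above the table and 35 mm to the right (shaker's -y) of the star handle's centre. It blocks a hand coming straight down; one leaning 30 to 40 degrees to the right, fingers along the star's axis, passes under it.
- jar: Small white-capped jar, 34 mm diameter, 50 mm high, on the deck's right rear corner; origin under its middle. A bystander: leave it where it is.
- bottle: Amber bottle, 60 mm diameter, 130 mm high, on the table left of the shaker; origin under its middle. Leave it where it is.
- timer: White bench timer, 60 x 75 x 22 mm, on the table in front of the shaker; origin under its middle. Leave it where it is.

How it is judged:
On the way, in this order (a step that is already met when the one before it is completed fails the run):
1. the rack stands against both dowels and the end stop (x of rack_mid in the frame of home between -0.005 and 0.005 m and y of rack_mid in the frame of home between -0.005 and 0.005 m and angle between the x axis of rack_mid and the x axis of home, either way round below 0.07 rad), for 0.2 s.
2. the star handle is turned to its stop and the bar is closed (value of joint star above 3.45 rad), for 0.2 s.
At the end, for the whole second after the job is handed in: The rack stands upright on the deck, within 4 mm of its home place against the two dowels and the end stop and square to them within 0.05 rad; the star handle is turned to its stop (3.45 rad or more of 3.6), which closes the bar; rack and bar are at rest (x of rack_mid in the frame of home between -0.004 and 0.004 m and y of rack_mid in the frame of home between -0.004 and 0.004 m and z of rack_mid in the frame of home between -0.004 and 0.004 m and angle between the x axis of rack_mid and the x axis of home, either way round below 0.05 rad and angle between rack_mid's own z axis and vertical below 0.05 rad and value of joint star above 3.45 rad and linear speed of each of bar, rack below 0.01 m/s); the robot touches nothing.
It fails at once if the rack is tipped more than 0.25 rad (angle between rack_mid's own z axis and vertical above 0.25 rad).
It fails at once if the robot pushes on the bar directly with more than 4 N (contact force between any of the fingers, the arm and bar above 4 N).
It fails at once if the jar, the bottle or the timer is shifted by more than 25 mm (distance of any of jar, bottle, timer from where it was at the start of the episode above 0.025 m).
It also fails if it takes over 69 s, if anything falls off the work surface, if the arm or the gripper's body presses on something with over 40 N, if the wrist force passes 120 N, or if a joint passes its speed limit or range.

### The arm

A 6-joint arm with a two-finger parallel gripper is mounted at the origin on the work surface. World frame = base frame: x ahead of the robot, y to its left, z up, the work surface at z = 0. Lengths are in m, angles in rad, forces in N, time in s.
With the tool pointing down it reaches from about 0.375 to 0.925 m from the base axis. Payload 5.7 kg.
Tool frame: the origin (TCP) lies midway between the tips of the shut fingers; the grasp point (between the pads) lies 19 mm behind it (ctrl.grip_depth is the z of the grasp point in the tool frame, in m); z points along the fingers, y is the line along which they close (so a half turn about z gives the same grasp; the last joint's range is limited). The gripper opens to 88 mm and grips with 3 to 60 N. Pads are 20 mm wide; open, the fingers measure 115 mm over their backs; the gripper's body (75 mm by 178 mm) begins 61 mm behind the grasp point.
Start: joints at [-1.415, 0.359, 1.51, -0, 1.272, -0.115], TCP at [0.16, -0.578, 0.194] pointing down, gripper open.
Joint ranges: [-2.97, 2.97], [-1.01, 2.36], [0.21, 2.38], [-0.96, 4.11], [0.2, 2.71], [-2.98, 2.98]. Speed limits (rad/s): [2.39, 2.39, 3.14, 3.14, 3.14, 3.14].

### API

Orientations are given as [roll, pitch, yaw] about the fixed x, y, z axes, in that order (R = Rz(yaw) Ry(pitch) Rx(roll)).
In Python, from bench import ctrl, grab_frame, ticket gives the robot as it stands.
- The arm moves only by the tool send_rows, never from a script. Its argument "deltas" is a list of rows, each a list of 7 numbers: the turn, a rotation vector about the tool's x, y, z in degrees, then the shift along the tool's x, y, z in m, then the closure, from 0 (fully open) to 1 (shut). In form: [[wx, wy, wz, dx, dy, dz, fingers], ...]. A call has 1 to 12 rows; each row is the pose to reach, as a shift and turn from the pose commanded when the call began, along the tool's axes at that moment; what a row does not reach only later rows make up. A row lasts 1/8 s, in which the tool goes at most 62.5 mm and 10.7 degrees, less where a joint would pass 70% of its speed; a pose out of reach is approached as far as the arm can. A call with a gripper value outside its range is refused whole. The fingers move at their own pace and stop on an object; "newtons" is the grip in N (left out, the last holds). Time passes only in rows, so rows that repeat a pose let the fingers close. It gives the time, the measured TCP pose, the force, the opening and the grip force at its end, in the units of the state.
- ctrl.get_state(): the state, without advancing time (a new reading comes with each control period).
- grab_frame(name): name is "scene" or "top" or "wrist"; returns a dict with "color" (400x640x3 uint8, red, green, blue), "K" (3x3 intrinsics, pixels), "D" ([k1, k2, p1, p2, k3] as OpenCV has them; the pictures are not rectified), "R" (3x3) and "t" (3): a world point X has camera coordinates R X + t. Camera axes: x right, y down, z forward; pixel columns grow to the right and rows downward; lengths in m; the calibration is good to about 2 mm. A picture is of the moment at which its call begins. There is no depth.
- ticket.close_job(): hands the job in; it is judged then, once.
The state is a dict: "time": time; "qpos": joint angles; "qvel": joint speeds; "joint_efforts": joint torques, N m; "ee_pos": TCP position; "tcp_rot": TCP orientation; "ft_force": force on the tool from outside, world axes, zero at the start; "ft_torque": the same for the moment, N m; "opening": finger opening in m; "finger_force": force on a finger pad.
Only numpy, scipy, OpenCV 4.12 (cv2) and the standard library are available. Lean on these libraries where they do the work, as an engineer would, in place of code of your own. Each camera call takes 0.05 s, during which the arm holds its last target. There are 200 camera calls.

## Working session

There is one attempt and no reset: what is moved stays moved. The work goes in short steps, Python scripts to look and compute and a tool call to move; the robot and the scene stay as the last step left them, time stands still between calls to the robot, and variables do not carry over. Pictures are saved under pics/ and viewed, at most 10 in all, crops included, and the job is handed in when it is done.

Besides the shell and the picture viewer there is one more tool, called after "Call:" by a JSON object that holds its "method" and its "body", one argument or row to a line. send_rows: Moves the arm, as the interface text tells. Its arguments: {"type":"object","properties":{"deltas":{"type":"array","items":{"type":"array","items":{"type":"number"}}},"newtons":{"type":"number"}},"required":["deltas"]}

```bash
mkdir -p pics; python3 - <<'E'
from bench import ctrl, grab_frame
import cv2,numpy as np
for n in ["scene","top"]:
    f=grab_frame(n); cv2.imwrite(f"pics/{n}0.png",cv2.resize(f["color"][:,:,::-1],(800,500),interpolation=cv2.INTER_CUBIC))
    print(n,f["K"].tolist(),np.round(f["D"],3),np.round(-f["R"].T@f["t"],3),np.round(f["R"],3).tolist())
s=ctrl.get_state();print(s)
E
```

```text
scene [[402.2803239525841, 0.0, 320.046916519993], [0.0, 402.2803239525841, 202.47161619306542], [0.0, 0.0, 1.0]] [-0.087  0.     0.     0.     0.   ] [ 0.97  -0.297  0.778] [[0.652, 0.758, 0.018], [0.589, -0.491, -0.641], [-0.477, 0.429, -0.767]]
top [[490.2612669918804, 0.0, 317.1360927012308], [0.0, 490.2612669918804, 203.3864855526443], [0.0, 0.0, 1.0]] [-0.079  0.     0.     0.     0.   ] [0.408 0.032 1.336] [[0.03, -0.999, -0.02], [-0.99, -0.027, -0.14], [0.139, 0.024, -0.99]]
{'time': 0.1, 'qpos': array([-1.41503999e+00,  3.59456674e-01,  1.51133433e+00, -1.76655682e-06,
        1.27249913e+00, -1.15110208e-01]), 'qvel': array([ 6.50335870e-04, -2.61409597e-03, -2.21290573e-03, -3.28771000e-05,
        4.90317251e-04, -1.23056489e-03]), 'joint_efforts': array([-2.98873429e-04, -5.16353881e+01, -2.71407384e+01,  6.76318724e-02,
        2.76656571e-02, -3.13534849e-05]), 'ee_pos': array([ 0.16041964, -0.57745062,  0.19317573]), 'tcp_rot': array([-3.13990622e+00, -1.93289279e-04,  2.70866900e-01]), 'ft_force': array([ 0.29890031, -0.61175312, -0.55035523]), 'ft_torque': array([-0.02157448, -0.00627254, -0.01170975]), 'finger_force': 0.0, 'opening': 0.08779208899092183}
```

View pics/scene0.png

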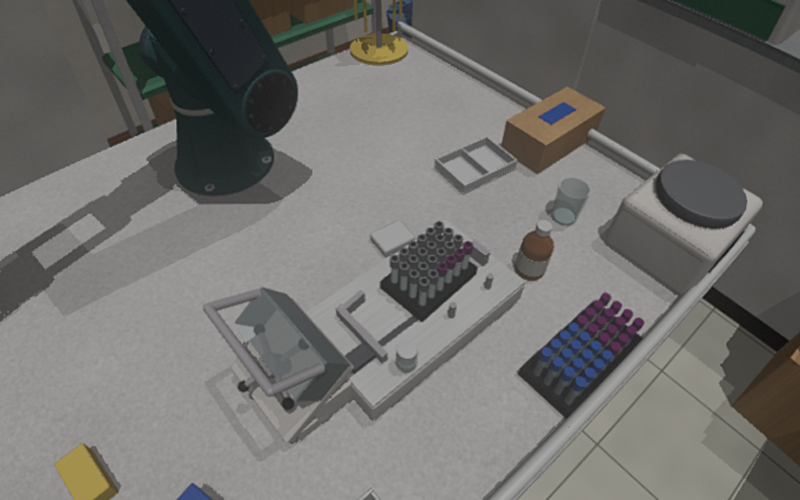

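View pics/top0.png

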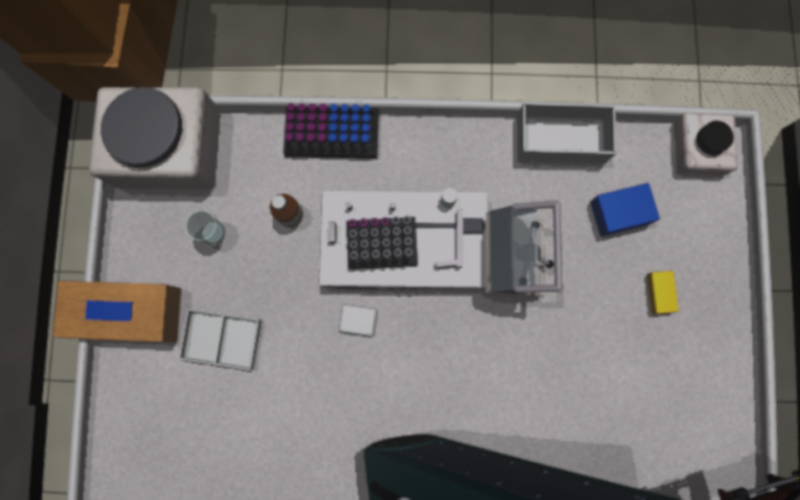

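Scene: the shaker is at about (430,330), with the star under the carrying handle at (265,350). Top view: the deck spans (320–488, 192–288) and the dowels are near (349,206) and (392,207). I'll enlarge both next.

```bash
python3 - <<'E'
from bench import ctrl, grab_frame
import cv2,numpy as np
for n,(x0,y0,x1,y1) in {"top":(250,145,460,245),"scene":(150,165,430,365)}.items():
    f=grab_frame(n)
    c=f["color"][y0:y1,x0:x1,::-1]; k=800/(x1-x0)
    c=cv2.resize(c,None,fx=k,fy=k,interpolation=cv2.INTER_CUBIC)
    c=np.clip(c*1.3,0,255).astype(np.uint8)
    cv2.imwrite(f"pics/{n}1.png",c);print(n,c.shape,k)
E
```

```text
top (381, 800, 3) 3.8095238095238093
scene (571, 800, 3) 2.857142857142857
```

View pics/top1.png

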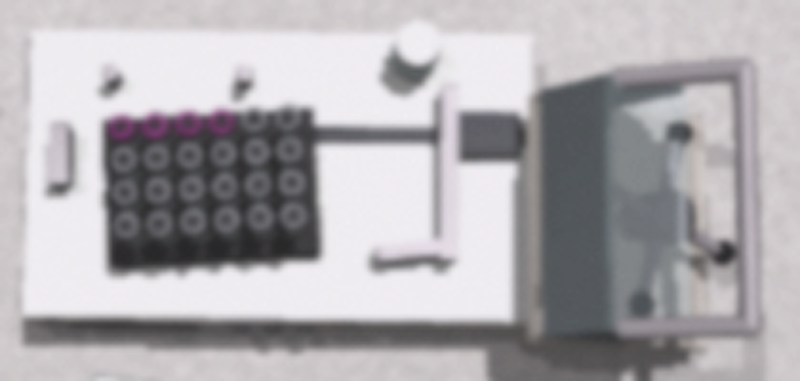

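View pics/scene1.png

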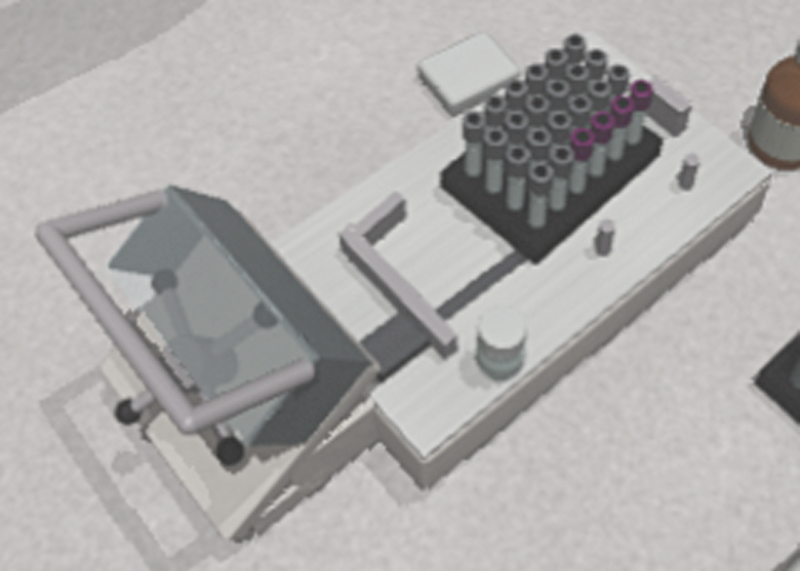

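```bash
cat > lib.py <<'E'
from bench import ctrl, grab_frame
import cv2,numpy as np
from scipy.optimize import least_squares
from scipy.spatial.transform import Rotation as Ro
def proj(f,P): return cv2.projectPoints(np.array(P,float).reshape(-1,3),cv2.Rodrigues(f["R"])[0],f["t"],f["K"],np.array(f["D"]))[0].reshape(-1,2)
s35,c35=np.sin(np.radians(35)),np.cos(np.radians(35))
def T(p,P):
    P=np.array(P,float); R=Ro.from_euler('z',p[2]).as_matrix(); return P@R.T+[p[0],p[1],0]
C=np.array([[0,c35,s35],[-1,0,0],[0,-s35,c35]]).T  # console axes as columns in clamp
E
python3 - <<'E'
from lib import *
F={n:grab_frame(n) for n in("top","scene")}
def px(n,uv):
    k,o=((800/210,(250,145)) if n=="top" else (800/280,(150,165))); return (np.array(uv)+.5)/k-.5+o
z=.07
def model(p):
    xc,yc,q,dy=p[3:7]
    O=np.array([xc,yc,.105])
    ball=lambda k:O+C@(.062*np.array([np.cos(-q+k*np.pi/2),np.sin(-q+k*np.pi/2),0]))
    by=-.0735-.032*(3.6-q)
    rack=lambda x,y:T(p[7:10],[[x,y,z+.022]])[0]
    return {"top":[([.093,.105,z],(33,30)),([.093,-.245,z],(532,36)),([-.108,.105,z],(24,318)),
      ([.056,.045+dy,.102],(108,70)),([.056,-.045+dy,.102],(243,73)),([0,.072,.102],(72,157)),
      ([xc,yc-.035,.2],(748,195)),(ball(3),(681,131)),(ball(2),(722,252)),(ball(1),(641,303)),
      ([.05,by,z+.026],(440,87)),([-.07,by+.043,z+.026],(372,262)),
      (rack(-.05,-.072),(320,258)),(rack(-.05,.072),(108,270)),(rack(.05,-.072),(313,108))],
     "scene":[([.093,.105,z],(770,182)),([.093,-.245,z],(425,458)),
      ([.056,.045+dy,.102],(690,160)),([.056,-.045+dy,.102],(605,227)),
      ([.05,by-.006,z+.026],(452,339)),
      (ball(3),(231,450)),(ball(2),(127,411)),(ball(1),(164,281)),(ball(0),(265,317)),
      (rack(.05,.072),(663,145)),(rack(.05,-.072),(537,247)),(rack(-.05,-.072),(443,178))]}
def res(p):
    r=[]
    for n,l in model(p).items():
        r.append(proj(F[n],T(p[:3],[a for a,_ in l]))-[px(n,b) for _,b in l])
    return np.concatenate(r)
r=least_squares(lambda p:res(p).ravel(),[.5,.07,0,0,-.33,.4,0,-.03,-.03,0],loss="soft_l1")
print(np.round(r.x,4));print(np.round(res(r.x),1).tolist())
np.save("fit.npy",r.x)
p=r.x;O=np.array([p[3],p[4],.105])
print("home",T(p,[0,0,.081]),"rack",T(p,[[p[7],p[8],.081]]),"star",T(p,O),"dowels",T(p,[[.056,.045+p[6],.1],[.056,p[6]-.045,.1]]))
E
```

```text
[ 0.6283  0.118   0.0176 -0.0399 -0.3242  0.3183  0.     -0.0203 -0.0233
  0.0733]
[[-0.8, -0.1], [0.1, -0.7], [-0.8, -0.4], [0.4, 0.5], [-0.1, -0.1], [-1.1, -1.1], [-0.5, -0.0], [-0.7, 0.5], [-0.3, 0.1], [-0.2, -0.1], [-0.1, -0.5], [1.0, -0.4], [0.2, -1.3], [-0.3, -1.0], [-0.5, -0.3], [0.0, -3.3], [-1.1, 0.3], [-0.2, -0.3], [-0.1, -0.5], [-0.8, 0.2], [-1.1, 1.0], [-0.2, 0.1], [-0.1, 0.5], [0.4, -0.3], [-0.0, -2.6], [-0.4, 1.3], [-2.1, -2.6]]
home [0.62825057 0.11798785 0.081     ] rack [[0.60840587 0.09429694 0.081     ]] star [ 0.59410336 -0.20682466  0.105     ] dowels [[0.6834471  0.16401219 0.1       ]
 [0.68503508 0.0740262  0.1       ]]
```

The fit is sub-pixel: rack about 20 mm short in x, 23 mm short in y, turned 0.073 rad; star q≈0.32. Next, a move helper and the goals.

```bash
cat >> lib.py <<'E'
p=np.load("fit.npy"); Rc=Ro.from_euler('z',p[2]); O=np.array([p[3],p[4],.105])
RX=Rc*Ro.from_euler('xyz',[np.pi,0,0]); RY=Rc*Ro.from_euler('xyz',[np.pi,0,np.pi/2])
RS=RY*Ro.from_euler('y',35,degrees=True)
def delta(R,P):  # P in clamp axes; prints row
    s=ctrl.get_state(); R0=Ro.from_euler('xyz',s['tcp_rot'])
    P=T(p,P); d=R0.inv().apply(P-s['ee_pos']); w=(R0.inv()*R).as_rotvec(degrees=True)
    print("row",np.round(w,1).tolist(),np.round(d,4).tolist())
def here():
    s=ctrl.get_state(); X=Rc.inv().apply(s['ee_pos']-[p[0],p[1],0])
    print("t",round(s['time'],2),"clamp",np.round(X,4),"console",np.round(C.T@(X-O),4),"F clamp",np.round(Rc.inv().apply(s['ft_force']),1),"q",np.round(s['qpos'],2),"open",round(s['opening'],3))
def star(a,r=.045,lag=.022,z=-.012):
    a=np.radians(a);u=np.array([np.cos(a),np.sin(a),0]);t=np.array([np.sin(a),-np.cos(a),0])
    return O+C@(r*u-lag*t+[0,0,z])
E
python3 - <<'E'
from lib import *
here(); delta(RX,[-.115,-.02,.17])
E
```

```text
t 0.3 clamp [-0.48   -0.6875  0.1936] console [-0.2468  0.4401  0.281 ] F clamp [-0.7  0.1 -0.7] q [-1.42  0.36  1.51  0.    1.27 -0.12] open 0.088
row [-0.0, -0.0, 14.5] [0.5205, -0.5548, 0.0241]
```

Call:
{"method": "send_rows", "body": {
  "deltas": [
    [0,0,14.5,0.18,-0.28,0,0],
    [0,0,14.5,0.18,-0.28,0,0],
    [0,0,14.5,0.18,-0.28,0,0],
    [0,0,14.5,0.18,-0.28,0,0],
    [0,0,14.5,0.18,-0.28,0,0],
    [0,0,14.5,0.52,-0.555,0.024,0],
    [0,0,14.5,0.52,-0.555,0.024,0],
    [0,0,14.5,0.52,-0.555,0.024,0],
    [0,0,14.5,0.52,-0.555,0.024,0],
    [0,0,14.5,0.52,-0.555,0.024,0],
    [0,0,14.5,0.52,-0.555,0.024,0],
    [0,0,14.5,0.52,-0.555,0.024,0]
  ]
}}

```text
time: 1.8
ee_pos: [0.5029, 0.0816, 0.1711]
tcp_rot: [3.141, -0.001, 0.018]
ft_force: [0.1, -0.8, 0.3]
opening: 0.0878
finger_force: 0.0
```

```bash
python3 - <<'E'
from lib import *
here(); delta(RX,[-.115,-.02,.08]); delta(RX,[-.058,-.02,.08])
E
```

```text
t 1.8 clamp [-0.126  -0.0342  0.1711] console [ 0.2754  0.0861 -0.1122] F clamp [ 0.1 -0.8  0.3] q [ 0.03  0.25  1.73 -0.    1.16  1.58] open 0.088
row [0.0, -0.0, 0.0] [0.0109, -0.0142, 0.0911]
row [0.0, -0.0, 0.0] [0.0679, -0.0142, 0.0911]
```

Call:
{"method": "send_rows", "body": {
  "deltas": [
    [0,0,0,0,0,0.045,0],
    [0,0,0,0,0,0.09,0],
    [0,0,0,0,0,0.09,0],
    [0,0,0,0,0,0.09,0]
  ]
}}

```text
time: 2.3
ee_pos: [0.5026, 0.0794, 0.0821]
tcp_rot: [-3.141, -0.001, 0.018]
ft_force: [-0.0, 0.3, 0.0]
opening: 0.0877
finger_force: 0.0
```

```bash
python3 - <<'E'
from lib import *
here(); delta(RX,[-.115,-.02,.08]); delta(RX,[-.058,-.02,.08])
E
```

```text
t 2.3 clamp [-0.1263 -0.0363  0.0821] console [ 0.2227  0.0864 -0.1838] F clamp [-0.   0.3  0. ] q [0.02 0.37 1.83 0.   0.94 1.57] open 0.088
row [-0.0, -0.1, -0.0] [0.0113, -0.0163, 0.0022]
row [-0.0, -0.1, -0.0] [0.0683, -0.0163, 0.0022]
```

Call:
{"method": "send_rows", "body": {
  "deltas": [
    [0,0,0,0.01,-0.016,0.001,0],
    [0,0,0,0.018,-0.016,0.001,0],
    [0,0,0,0.025,-0.016,0.001,0],
    [0,0,0,0.031,-0.016,0.001,0],
    [0,0,0,0.037,-0.016,0.001,0],
    [0,0,0,0.043,-0.016,0.001,0],
    [0,0,0,0.049,-0.016,0.001,0],
    [0,0,0,0.054,-0.016,0.001,0],
    [0,0,0,0.058,-0.016,0.001,0],
    [0,0,0,0.062,-0.016,0.001,0],
    [0,0,0,0.062,-0.016,0.001,0]
  ]
}}

```text
time: 3.68
ee_pos: [0.5638, 0.0965, 0.0799]
tcp_rot: [3.141, -0.0, 0.018]
ft_force: [-1.8, 0.9, -0.1]
opening: 0.0881
finger_force: 0.6
```

```bash
python3 - <<'E'
from lib import *
here()
E
```

```text
t 3.67 clamp [-0.0648 -0.0203  0.0799] console [ 0.2345  0.025  -0.1948] F clamp [-1.7  0.9 -0.1] q [ 0.05  0.44  1.7  -0.    1.    1.6 ] open 0.088
```

Rack is sliding at about 2 N. I'll continue in 1 mm steps until the force rises.

Call:
{"method": "send_rows", "body": {
  "deltas": [
    [0,0,0,0.001,0,0,0],
    [0,0,0,0.002,0,0,0],
    [0,0,0,0.003,0,0,0],
    [0,0,0,0.004,0,0,0],
    [0,0,0,0.004,0,0,0]
  ]
}}

```text
time: 4.3
ee_pos: [0.5678, 0.0967, 0.08]
tcp_rot: [-3.142, -0.0, 0.018]
ft_force: [-1.1, -0.1, -1.8]
opening: 0.088
finger_force: 0.8
```

```bash
python3 - <<'E'
from lib import *
here()
E
```

```text
t 4.3 clamp [-0.0608 -0.0203  0.08  ] console [ 0.2346  0.021  -0.1948] F clamp [-1.1 -0.1 -1.8] q [0.05 0.45 1.69 0.   1.01 1.6 ] open 0.088
```

Call:
{"method": "send_rows", "body": {
  "deltas": [
    [0,0,0,0.001,0,0,0],
    [0,0,0,0.002,0,0,0],
    [0,0,0,0.003,0,0,0],
    [0,0,0,0.003,0,0,0]
  ]
}}

```text
time: 4.8
ee_pos: [0.5708, 0.0968, 0.08]
tcp_rot: [-3.141, -0.0, 0.018]
ft_force: [-1.5, -0.1, -1.4]
opening: 0.0874
finger_force: 0.8
```

```bash
python3 - <<'E'
from lib import *
here()
E
```

```text
t 4.8 clamp [-0.0578 -0.0202  0.08  ] console [ 0.2346  0.018  -0.1948] F clamp [-1.5 -0.1 -1.4] q [0.05 0.45 1.68 0.   1.01 1.6 ] open 0.087
```

Call:
{"method": "send_rows", "body": {
  "deltas": [
    [0,0,0,0.001,0,0,0],
    [0,0,0,0.002,0,0,0],
    [0,0,0,0.003,0,0,0],
    [0,0,0,0.003,0,0,0]
  ]
}}

```text
time: 5.3
ee_pos: [0.5738, 0.0968, 0.08]
tcp_rot: [-3.141, -0.0, 0.018]
ft_force: [-2.2, 0.8, -1.0]
opening: 0.0876
finger_force: 0.9
```

```bash
python3 - <<'E'
from lib import *
here()
f=grab_frame("scene");c=f["color"][165:305,280:430,::-1]
cv2.imwrite("pics/s2.png",cv2.resize(c,None,fx=4,fy=4,interpolation=cv2.INTER_CUBIC))
E
```

```text
t 5.3 clamp [-0.0548 -0.0202  0.08  ] console [ 0.2347  0.015  -0.1948] F clamp [-2.2  0.8 -1. ] q [0.05 0.46 1.67 0.   1.01 1.6 ] open 0.088
```

View pics/s2.png

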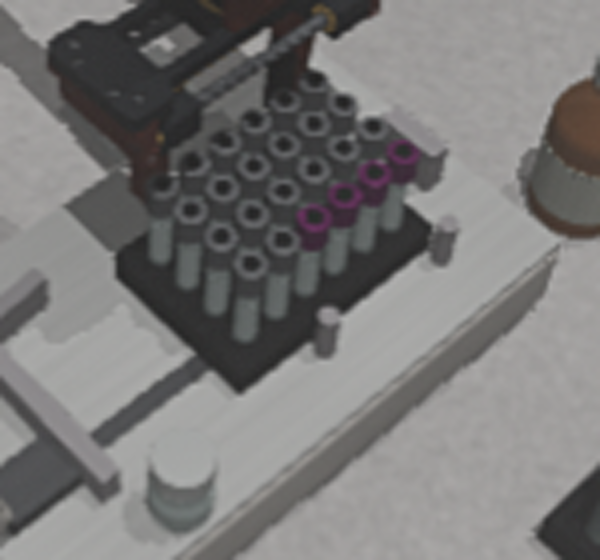

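The rack is square and almost against the dowels: dowel bases are at (325,352) and (440,260), and the rack's far edge runs just beside them. A few mm more.

Call:
{"method": "send_rows", "body": {
  "deltas": [
    [0,0,0,0.001,0,0,0],
    [0,0,0,0.002,0,0,0],
    [0,0,0,0.003,0,0,0],
    [0,0,0,0.003,0,0,0]
  ]
}}

```text
time: 5.85
ee_pos: [0.5753, 0.0968, 0.08]
tcp_rot: [-3.142, 0.002, 0.018]
ft_force: [-6.1, -0.3, 2.8]
opening: 0.088
finger_force: 3.1
```

```bash
python3 - <<'E'
from lib import *
here()
E
```

```text
t 5.85 clamp [-0.0534 -0.0202  0.08  ] console [ 0.2347  0.0135 -0.1948] F clamp [-6.1 -0.2  2.8] q [0.05 0.46 1.67 0.   1.02 1.6 ] open 0.088
```

Seated against the dowels. I'll back off, lift and go round to the right end.

Call:
{"method": "send_rows", "body": {
  "deltas": [
    [0,0,0,-0.03,0,0,0],
    [0,0,0,-0.03,0,-0.06,0],
    [0,0,0,-0.03,0,-0.12,0],
    [0,0,0,-0.03,0,-0.12,0]
  ]
}}

```text
time: 6.35
ee_pos: [0.5522, 0.0966, 0.206]
tcp_rot: [-3.141, -0.014, 0.018]
ft_force: [0.5, -0.5, -0.8]
opening: 0.0879
finger_force: 0.0
```

```bash
python3 - <<'E'
from lib import *
here();delta(RY,[0,-.135,.2])
E
```

```text
t 6.35 clamp [-0.0765 -0.02    0.206 ] console [ 0.307   0.0366 -0.0917] F clamp [ 0.5 -0.5 -0.8] q [0.05 0.28 1.59 0.   1.25 1.6 ] open 0.088
row [0.6, -0.6, -90.0] [0.0764, 0.115, 0.007]
```

Call:
{"method": "send_rows", "body": {
  "deltas": [
    [0,0,-90,0.08,0.115,0,0.4],
    [0,0,-90,0.08,0.115,0,0.4],
    [0,0,-90,0.08,0.115,0,0.4],
    [0,0,-90,0.08,0.115,0,0.4],
    [0,0,-90,0.08,0.115,0,0.4],
    [0,0,-90,0.08,0.115,0,0.4],
    [0,0,-90,0.08,0.115,0,0.4],
    [0,0,-90,0.08,0.115,0,0.4],
    [0,0,-90,0.08,0.115,0,0.4],
    [0,0,-90,0.08,0.115,0,0.4]
  ]
}}

```text
time: 7.6
ee_pos: [0.6288, -0.0174, 0.1992]
tcp_rot: [-3.142, -0.0, 1.588]
ft_force: [0.3, -0.1, 0.5]
opening: 0.0525
finger_force: 0.0
```

```bash
python3 - <<'E'
from lib import *
here();delta(RY,[0,-.135,.08])
E
```

```text
t 7.6 clamp [-0.0018 -0.1353  0.1992] console [ 0.2087 -0.0381 -0.0312] F clamp [ 0.3 -0.1  0.5] q [-0.14  0.4   1.44  0.    1.31 -0.15] open 0.053
row [-0.0, -0.0, -0.0] [0.0003, 0.0018, 0.1192]
```

Call:
{"method": "send_rows", "body": {
  "deltas": [
    [0,0,0,0,0,0.06,0.4],
    [0,0,0,0,0,0.119,0.4],
    [0,0,0,0,0,0.119,0.4],
    [0,0,0,0.02,0,0.119,0.4],
    [0,0,0,0.028,0,0.119,0.4],
    [0,0,0,0.034,0,0.119,0.4],
    [0,0,0,0.039,0,0.119,0.4],
    [0,0,0,0.044,0,0.119,0.4],
    [0,0,0,0.049,0,0.119,0.4],
    [0,0,0,0.053,0,0.119,0.4],
    [0,0,0,0.056,0,0.119,0.4],
    [0,0,0,0.056,0,0.119,0.4]
  ]
}}

```text
time: 9.1
ee_pos: [0.6283, 0.0386, 0.0816]
tcp_rot: [3.14, 0.0, 1.588]
ft_force: [1.1, -3.9, 2.9]
opening: 0.0526
finger_force: 1.8
```

```bash
python3 - <<'E'
from lib import *
here()
E
```

```text
t 9.1 clamp [-0.0014 -0.0794  0.0816] console [ 0.1871 -0.0385 -0.1596] F clamp [ 1.  -3.9  2.9] q [-0.05  0.51  1.56 -0.    1.07 -0.07] open 0.053
```

Call:
{"method": "send_rows", "body": {
  "deltas": [
    [0,0,0,0.001,0,0,0.4],
    [0,0,0,0.002,0,0,0.4],
    [0,0,0,0.003,0,0,0.4],
    [0,0,0,0.003,0,0,0.4]
  ]
}}

```text
time: 9.6
ee_pos: [0.6275, 0.0418, 0.081]
tcp_rot: [-3.141, -0.0, 1.589]
ft_force: [0.0, -4.2, 2.6]
opening: 0.0531
finger_force: 2.2
```

```bash
python3 - <<'E'
from lib import *
here()
f=grab_frame("scene");c=f["color"][165:305,280:430,::-1]
cv2.imwrite("pics/s3.png",cv2.resize(c,None,fx=4,fy=4,interpolation=cv2.INTER_CUBIC))
E
```

```text
t 9.6 clamp [-0.0021 -0.0761  0.081 ] console [ 0.1894 -0.0377 -0.162 ] F clamp [-0.  -4.2  2.6] q [-0.04  0.51  1.56  0.    1.07 -0.06] open 0.053
```

View pics/s3.png

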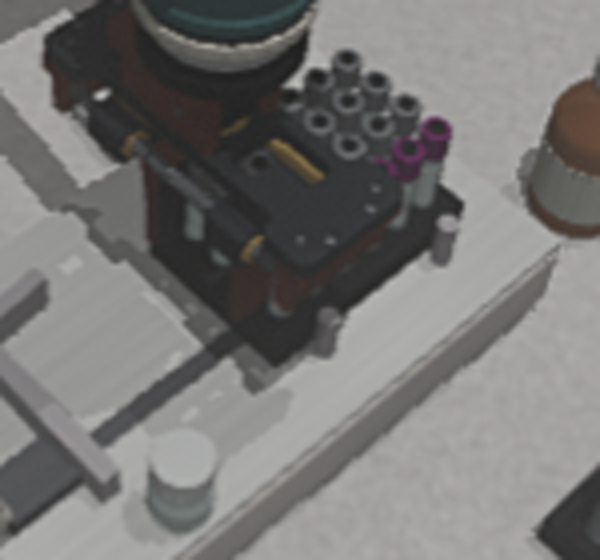

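The rack is close to the end stop and its far edge still touches both dowels (325,330) and (445,240). I'll keep pushing until the force climbs.

Call:
{"method": "send_rows", "body": {
  "deltas": [
    [0,0,0,0.001,0,0,0.4],
    [0,0,0,0.002,0,0,0.4],
    [0,0,0,0.003,0,0,0.4],
    [0,0,0,0.003,0,0,0.4]
  ]
}}

```text
time: 10.15
ee_pos: [0.6273, 0.0435, 0.081]
tcp_rot: [-3.141, 0.002, 1.589]
ft_force: [0.6, -8.9, 2.7]
opening: 0.0527
finger_force: 4.6
```

```bash
python3 - <<'E'
from lib import *
here()
E
```

```text
t 10.15 clamp [-0.0023 -0.0745  0.081 ] console [ 0.1908 -0.0376 -0.1629] F clamp [ 0.4 -8.9  2.7] q [-0.04  0.51  1.56 -0.    1.07 -0.06] open 0.053
```

Seated against the end stop too. I'll back off, lift and verify.

Call:
{"method": "send_rows", "body": {
  "deltas": [
    [0,0,0,-0.02,0,0,0.4],
    [0,0,0,-0.025,0,-0.05,0.6],
    [0,0,0,-0.03,0,-0.11,1],
    [0,0,0,-0.03,0,-0.17,1],
    [0,0,0,-0.03,0,-0.23,1],
    [0,0,0,-0.09,0,-0.25,1],
    [0,0,0,-0.15,0,-0.25,1],
    [0,0,0,-0.2,0,-0.25,1],
    [0,0,0,-0.2,0,-0.25,1]
  ]
}}

```text
time: 11.28
ee_pos: [0.6302, -0.1585, 0.3297]
tcp_rot: [-3.14, -0.001, 1.584]
ft_force: [-0.2, 0.7, 0.2]
opening: 0.0004
finger_force: 0.0
```

```bash
python3 - <<'E'
from lib import *
here();delta(RS,star(172,z=.26))
f=grab_frame("top")
c=f["color"][145:245,250:460,::-1];c=cv2.resize(c,None,fx=800/210,fy=800/210,interpolation=cv2.INTER_CUBIC)
cv2.imwrite("pics/t4.png",np.clip(c*1.3,0,255).astype(np.uint8))
E
```

```text
t 11.28 clamp [-0.0029 -0.2765  0.3297] console [ 0.1679 -0.0369  0.1567] F clamp [-0.2  0.7  0.2] q [-0.35  0.35  1.19  0.    1.6  -0.37] open 0.0
row [-0.0, 34.9, -0.3] [-0.236, -0.0204, 0.0388]
```

View pics/t4.png

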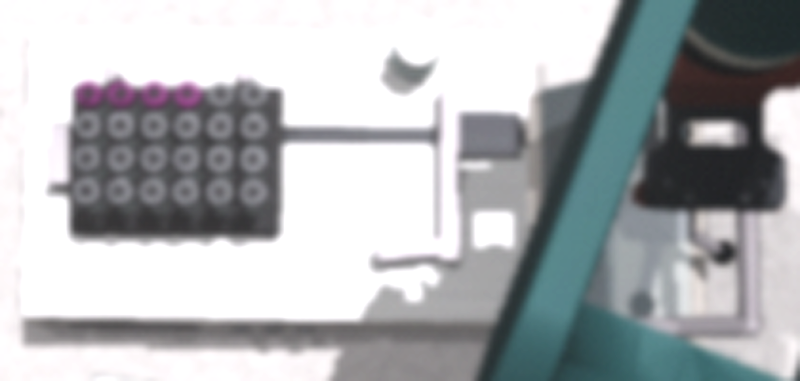

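The rack is square with its left end at column 72 (the stop face) and its near corners at (71,238) and (282,237). I'll check that against the model while moving to the star.

Call:
{"method": "send_rows", "body": {
  "deltas": [
    [0,9,0,-0.06,-0.005,0.01,1],
    [0,18,0,-0.12,-0.01,0.02,1],
    [0,27,0,-0.18,-0.015,0.03,1],
    [0,35,0,-0.236,-0.02,0.039,1],
    [0,35,0,-0.236,-0.02,0.039,1],
    [0,35,0,-0.236,-0.02,0.039,1],
    [0,35,0,-0.236,-0.02,0.039,1]
  ]
}}

```text
time: 12.2
ee_pos: [0.6165, -0.3889, 0.2956]
tcp_rot: [3.137, -0.608, 1.595]
ft_force: [-0.1, -0.6, 0.5]
opening: 0.0004
finger_force: 0.0
```

```bash
python3 - <<'E'
from lib import *
f=grab_frame("top")
print((proj(f,T(p,[[-.05,.072,.092],[-.05,-.072,.092]]))-[250,145]+.5)*800/210-.5)
here();delta(RS,star(175,z=.03));delta(RS,star(175))
E
```

```text
[[ 67.50881329 228.52047054]
 [281.00303933 230.61148849]]
t 12.25 clamp [-0.0207 -0.5067  0.296 ] console [-0.0399 -0.0192  0.2612] F clamp [ 0.4 -0.2  0.7] q [-0.87  0.79  0.68  0.44  2.13 -0.74] open 0.001
row [0.1, 0.2, 0.3] [-0.006, -0.0014, 0.2312]
row [0.1, 0.2, 0.3] [-0.0058, -0.0015, 0.2732]
```

Consistent with home. Descending along the star's axis.

Call:
{"method": "send_rows", "body": {
  "deltas": [
    [0,0,0,-0.005,-0.001,0.05,1],
    [0,0,0,-0.006,-0.001,0.1,1],
    [0,0,0,-0.006,-0.001,0.15,1],
    [0,0,0,-0.006,-0.001,0.2,1],
    [0,0,0,-0.006,-0.001,0.225,1],
    [0,0,0,-0.006,-0.001,0.231,1],
    [0,0,0,-0.006,-0.001,0.231,1]
  ]
}}

```text
time: 13.12
ee_pos: [0.6129, -0.2637, 0.1017]
tcp_rot: [3.138, -0.608, 1.592]
ft_force: [0.1, -1.6, 0.2]
opening: 0.0005
finger_force: 0.0
```

```bash
python3 - <<'E'
from lib import *
f=grab_frame("scene");c=f["color"][205:365,150:310,::-1]
c=cv2.resize(c,None,fx=3.7,fy=3.7,interpolation=cv2.INTER_CUBIC)
cv2.imwrite("pics/s5.png",np.clip(c*1.4,0,255).astype(np.uint8))
here()
for a in (175,172,160,145,130,115,108): delta(RS,star(a))
E
```

```text
t 13.18 clamp [-0.0219 -0.3822  0.1016] console [-0.0495 -0.0179  0.0305] F clamp [-0.2 -0.2  0.5] q [-0.77  0.78  1.17  0.42  1.64 -0.85] open 0.0
row [0.1, 0.2, 0.1] [0.0028, -0.0, 0.0425]
row [0.1, 0.2, 0.1] [0.002, -0.0025, 0.0425]
row [0.1, 0.2, 0.1] [-0.0002, -0.0127, 0.0425]
row [0.1, 0.2, 0.1] [0.0002, -0.0258, 0.0425]
row [0.1, 0.2, 0.1] [0.0039, -0.0383, 0.0425]
row [0.1, 0.2, 0.1] [0.0107, -0.0495, 0.0424]
row [0.1, 0.2, 0.1] [0.0149, -0.054, 0.0424]
```

View pics/s5.png

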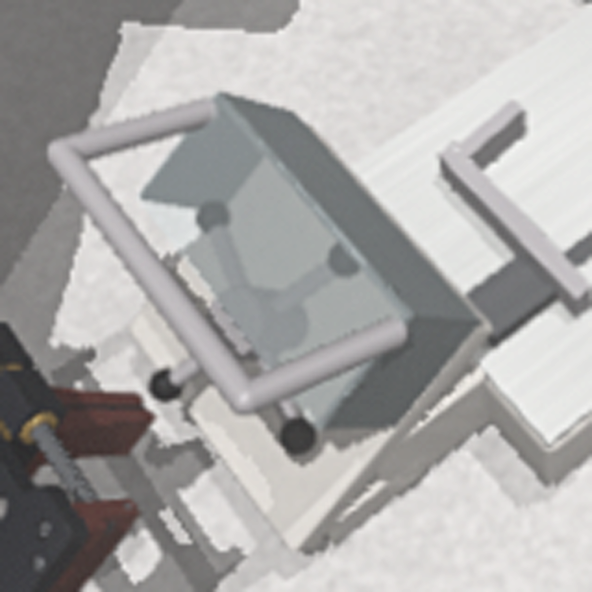

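```bash
python3 - <<'E'
from lib import *
s=ctrl.get_state();f=grab_frame("scene")
R=Ro.from_euler('xyz',s['tcp_rot']);q=lambda P:np.round((proj(f,P)-[150,205])*3.7)
print(q([s['ee_pos'],s['ee_pos']-R.as_matrix()[:,2]*.05,s['ee_pos']-R.as_matrix()[:,2]*.08]).tolist(),s['opening'])
print(q(T(p,[star(161.8,lag=0,r=.062,z=0),star(175,z=-.012)])).tolist())
w=grab_frame("wrist");cv2.imwrite("pics/w6.png",w["color"][:,:,::-1])
E
```

```text
[[171.0, 423.0], [96.0, 424.0], [47.0, 424.0]] 0.0004370029655170153
[[163.0, 383.0], [231.0, 418.0]]
```

View pics/w6.png

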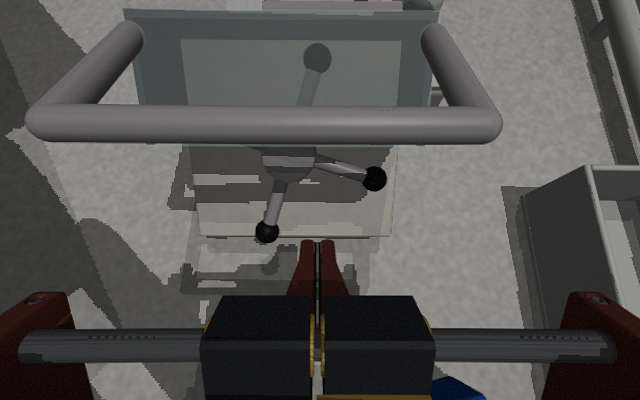

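Fingers are shut and just short of the star, with a free gap between the lower spokes; balls are at (267,231) and (374,178). I'll insert and push the first spoke.

Call:
{"method": "send_rows", "body": {
  "deltas": [
    [0,0,0,0.003,0,0.02,1],
    [0,0,0,0.003,0,0.042,1],
    [0,0,0,0.003,0,0.042,1],
    [0,0,0,0.001,-0.006,0.042,1],
    [0,0,0,0,-0.013,0.042,1],
    [0,0,0,0,-0.019,0.042,1],
    [0,0,0,0,-0.026,0.042,1],
    [0,0,0,0.002,-0.032,0.042,1],
    [0,0,0,0.004,-0.038,0.042,1],
    [0,0,0,0.007,-0.044,0.042,1],
    [0,0,0,0.011,-0.05,0.042,1],
    [0,0,0,0.015,-0.054,0.042,1]
  ]
}}

```text
time: 14.78
ee_pos: [0.5569, -0.2283, 0.0738]
tcp_rot: [-3.142, -0.611, 1.589]
ft_force: [0.6, -0.2, -0.3]
opening: 0.0009
finger_force: 0.0
```

```bash
cat >> lib.py <<'E'
def findq():
    # bar plate vs. q: dark ball detection near predicted circle, scene view
    f=grab_frame("scene"); g=cv2.GaussianBlur(cv2.cvtColor(f["color"],cv2.COLOR_RGB2GRAY),(0,0),1.2).astype(float)
    A=np.arange(0,360,2.)
    uv=proj(f,T(p,np.array([O+C@(.062*np.array([np.cos(np.radians(a)),np.sin(np.radians(a)),0])) for a in A])))
    v=np.array([g[int(round(y)),int(round(x))] for x,y in uv])
    print({int(a):int(b) for a,b in zip(A,v) if b<70})
E
python3 - <<'E'
from lib import *
here();findq();delta(RS,star(105));delta(RS,star(100))
E
```

```text
t 14.78 clamp [-0.0774 -0.3449  0.0738] console [-0.0349  0.0376 -0.0137] F clamp [ 0.6 -0.2 -0.3] q [-0.79  0.73  1.37  0.41  1.52 -0.92] open 0.001
{128: 62, 130: 55, 132: 50, 134: 49, 136: 51, 138: 56, 156: 54, 158: 52, 160: 55, 162: 51, 164: 47, 166: 45, 168: 51, 246: 64, 248: 48, 250: 47, 252: 47, 254: 47, 256: 46, 258: 48, 260: 61}
row [-0.0, -0.0, 0.0] [0.0015, 0.0002, -0.0016]
row [-0.0, -0.0, 0.0] [0.005, -0.0026, -0.0016]
```

```bash
python3 - <<'E'
from lib import *
f=grab_frame("scene");c=f["color"][205:365,150:310,::-1]
a=cv2.resize(c,(400,400),interpolation=cv2.INTER_CUBIC); a=np.clip(a*1.4,0,255).astype(np.uint8)
w=cv2.resize(grab_frame("wrist")["color"][60:300,180:420,::-1],(400,400))
cv2.imwrite("pics/m7.png",np.hstack([a,w]))
E
```

```text
(no output)
```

View pics/m7.png

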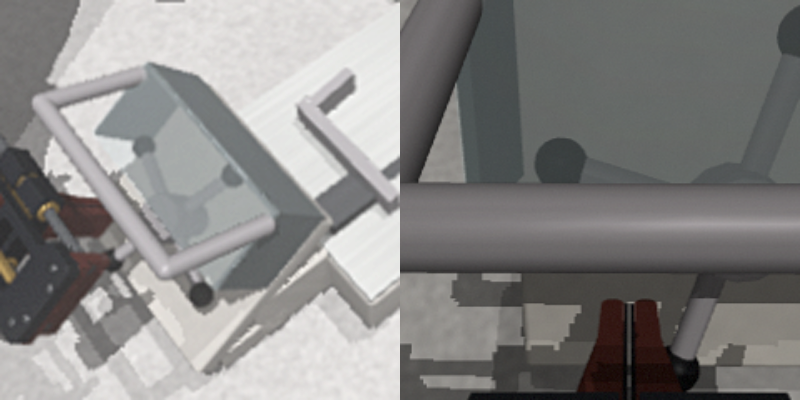

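```bash
python3 - <<'E'
from lib import *
print(ctrl.grip_depth,ctrl.get_state()['opening'])
s=ctrl.get_state();R=Ro.from_euler('xyz',s['tcp_rot']).as_matrix()
w=grab_frame("wrist");f=grab_frame("scene")
for b in(0,.01,.02,.03): 
    P=s['ee_pos']-R[:,2]*b; print(b,proj(w,P).round(),((proj(f,P)-[150,205])*2.5).round())
O2=T(p,O); print("balls in wrist:",proj(w,T(p,[star(161.8,.062,0,0),star(251.8,.062,0,0)])).round().tolist(), "wrist cam in console", np.round(C.T@(Rc.inv().apply(-w["R"].T@w["t"]-[p[0],p[1],0])-O),3))
E
```

```text
-0.0187 0.0006008225287314766
0 [[318. 237.]] [[128. 220.]]
0.01 [[318. 243.]] [[119. 220.]]
0.02 [[318. 251.]] [[110. 219.]]
0.03 [[318. 259.]] [[101. 218.]]
balls in wrist: [[347.0, 280.0], [481.0, 222.0]] wrist cam in console [0.05  0.038 0.177]
```

The spoke is unmoved and the finger went past it without contact: the picture suggests the real tip is a bit behind the reported TCP. I'll retract, go back behind the spoke and insert deeper, watching the force.

Call:
{"method": "send_rows", "body": {
  "deltas": [
    [0,0,0,0,0,-0.045,1],
    [0,0,0,0,0,-0.045,1],
    [0,0,0,-0.011,0.028,-0.045,1],
    [0,0,0,-0.011,0.057,-0.045,1],
    [0,0,0,-0.011,0.057,-0.02,1],
    [0,0,0,-0.011,0.057,0,1],
    [0,0,0,-0.011,0.057,0.008,1],
    [0,0,0,-0.011,0.057,0.008,1]
  ]
}}

```text
time: 16.02
ee_pos: [0.614, -0.2313, 0.06]
tcp_rot: [-3.14, -0.612, 1.588]
ft_force: [-0.1, -0.1, -0.2]
opening: 0.0005
finger_force: 0.0
```

Call:
{"method": "send_rows", "body": {
  "deltas": [
    [0,0,0,0,0,0.003,1],
    [0,0,0,0,0,0.005,1],
    [0,0,0,0,0,0.005,1]
  ]
}}

```text
time: 16.4
ee_pos: [0.6144, -0.2294, 0.0568]
tcp_rot: [3.141, -0.611, 1.588]
ft_force: [-0.9, 0.6, 0.2]
opening: 0.0007
finger_force: 0.0
```

```bash
python3 - <<'E'
from lib import *
here()
E
```

```text
t 16.4 clamp [-0.02   -0.3471  0.0568] console [-0.0464 -0.0199 -0.0264] F clamp [-0.9  0.6  0.2] q [-0.73  0.8   1.25  0.43  1.54 -0.87] open 0.001
```

Call:
{"method": "send_rows", "body": {
  "deltas": [
    [0,0,0,0,-0.005,0,1],
    [0,0,0,0,-0.01,0,1],
    [0,0,0,-0.001,-0.015,0,1],
    [0,0,0,-0.001,-0.02,0,1],
    [0,0,0,-0.001,-0.024,0,1]
  ]
}}

```text
time: 17.02
ee_pos: [0.5918, -0.231, 0.0564]
tcp_rot: [3.138, -0.61, 1.589]
ft_force: [6.1, -2.1, 1.1]
opening: 0.0006
finger_force: 2.2
```

```bash
python3 - <<'E'
from lib import *
here();findq()
E
```

```text
t 17.02 clamp [-0.0427 -0.3483  0.0564] console [-0.0477  0.0028 -0.026 ] F clamp [ 6.  -2.2  1.1] q [-0.76  0.78  1.3   0.43  1.52 -0.9 ] open 0.001
{154: 58, 156: 47, 158: 48, 160: 49, 162: 49, 164: 47, 166: 46, 168: 45, 170: 45, 172: 44, 174: 45, 176: 45, 178: 47, 180: 51, 182: 62, 246: 56, 248: 45, 250: 44, 252: 45, 254: 44, 256: 44, 258: 47, 260: 65}
```

Contact at 6 N this time. Continuing along the arc.

```bash
python3 - <<'E'
from lib import *
here()
for a in (155,148,141,134,127,120,113,106): delta(RS,star(a,.046,.013,-.026))
E
```

```text
t 17.07 clamp [-0.043  -0.3485  0.0565] console [-0.0478  0.0031 -0.0258] F clamp [ 3.8 -1.6  2. ] q [-0.76  0.78  1.3   0.42  1.52 -0.9 ] open 0.0
row [0.2, 0.1, 0.0] [0.0006, -0.0046, 0.0002]
row [0.2, 0.1, 0.0] [0.0019, -0.0102, 0.0002]
row [0.2, 0.1, 0.0] [0.0038, -0.0157, 0.0002]
row [0.2, 0.1, 0.0] [0.0065, -0.021, 0.0001]
row [0.2, 0.1, 0.0] [0.0097, -0.0258, 0.0001]
row [0.2, 0.1, 0.0] [0.0135, -0.0302, 0.0001]
row [0.2, 0.1, 0.0] [0.0178, -0.0342, 0.0001]
row [0.2, 0.1, 0.0] [0.0226, -0.0375, 0.0001]
```

Call:
{"method": "send_rows", "body": {
  "deltas": [
    [0,0,0,0.001,-0.005,0,1],
    [0,0,0,0.002,-0.01,0,1],
    [0,0,0,0.004,-0.016,0,1],
    [0,0,0,0.0065,-0.021,0,1],
    [0,0,0,0.01,-0.026,0,1],
    [0,0,0,0.0135,-0.03,0,1],
    [0,0,0,0.018,-0.034,0,1],
    [0,0,0,0.022,-0.038,0,1],
    [0,0,0,0.022,-0.038,0,1]
  ]
}}

```text
time: 18.2
ee_pos: [0.5542, -0.2156, 0.07]
tcp_rot: [3.136, -0.606, 1.59]
ft_force: [4.3, -5.6, 7.5]
opening: 0.0005
finger_force: 4.5
```

```bash
python3 - <<'E'
from lib import *
here();findq()
E
```

```text
t 18.2 clamp [-0.0799 -0.3322  0.07  ] console [-0.0267  0.04   -0.0241] F clamp [ 4.2 -5.7  7.5] q [-0.78  0.71  1.4   0.42  1.49 -0.93] open 0.001
{126: 69, 128: 57, 130: 50, 132: 46, 134: 46, 136: 49, 138: 58, 148: 66, 150: 58, 152: 55, 154: 53, 156: 50, 158: 50, 160: 50, 162: 50, 164: 52, 166: 68, 196: 62, 198: 54, 200: 50, 202: 50, 204: 52, 206: 52, 208: 49, 210: 48, 212: 51, 214: 61}
```

Star turned about 47°, next spoke at about 205°. Re-engage behind it.

```bash
python3 - <<'E'
from lib import *
delta(RS,star(215,.046,.02,.024));delta(RS,star(215,.046,.02,-.026))
E
```

```text
row [0.3, 0.3, 0.1] [0.0001, 0.083, -0.0477]
row [0.3, 0.3, 0.1] [0.0004, 0.0828, 0.0023]
```

Call:
{"method": "send_rows", "body": {
  "deltas": [
    [0,0,0,-0.004,0.006,0,1],
    [0,0,0,-0.006,0.006,-0.03,1],
    [0,0,0,-0.006,0.006,-0.048,1],
    [0,0,0,-0.006,0.006,-0.048,1],
    [0,0,0,-0.004,0.045,-0.048,1],
    [0,0,0,0,0.083,-0.048,1],
    [0,0,0,0,0.083,-0.048,1],
    [0,0,0,0,0.083,-0.03,1],
    [0,0,0,0,0.083,-0.01,1],
    [0,0,0,0,0.083,0.002,1],
    [0,0,0,0,0.083,0.002,1]
  ]
}}

```text
time: 19.62
ee_pos: [0.6334, -0.2091, 0.0658]
tcp_rot: [-3.138, -0.613, 1.587]
ft_force: [0.1, 0.3, -0.2]
opening: 0.0004
finger_force: 0.0
```

```bash
python3 - <<'E'
from lib import *
here();findq()
for a in (207,198,189,180,171,162,153,144,135,126,117,108): delta(RS,star(a,.046,.013,-.026))
E
```

```text
t 19.62 clamp [-0.0006 -0.3271  0.0658] console [-0.0249 -0.0393 -0.0304] F clamp [ 0.2  0.3 -0.2] q [-0.7   0.8   1.24  0.45  1.55 -0.83] open 0.0
{132: 64, 134: 49, 136: 41, 138: 39, 140: 40, 142: 41, 144: 42, 146: 43, 148: 44, 150: 45, 152: 50, 154: 56, 156: 59, 158: 55, 160: 47, 162: 45, 164: 45, 166: 44, 168: 44, 170: 44, 172: 44, 174: 45, 176: 45, 178: 45, 180: 45, 182: 48, 184: 62, 186: 65, 192: 61, 194: 63, 196: 60, 198: 68, 212: 65, 214: 57, 216: 57, 218: 56, 220: 56, 222: 63}
row [-0.1, -0.1, -0.0] [-0.0099, -0.0076, -0.0032]
row [-0.1, -0.1, -0.0] [-0.0146, -0.0135, -0.0032]
row [-0.1, -0.1, -0.0] [-0.0182, -0.02, -0.0032]
row [-0.1, -0.1, -0.0] [-0.0208, -0.027, -0.0032]
row [-0.1, -0.1, -0.0] [-0.0223, -0.0344, -0.0032]
row [-0.1, -0.1, -0.0] [-0.0226, -0.0419, -0.0032]
row [-0.1, -0.1, -0.0] [-0.0217, -0.0493, -0.0032]
row [-0.1, -0.1, -0.0] [-0.0197, -0.0566, -0.0032]
row [-0.1, -0.1, -0.0] [-0.0166, -0.0634, -0.0032]
row [-0.1, -0.1, -0.0] [-0.0124, -0.0696, -0.0032]
row [-0.1, -0.1, -0.0] [-0.0073, -0.0751, -0.0032]
row [-0.1, -0.1, -0.0] [-0.0015, -0.0798, -0.0032]
```

Call:
{"method": "send_rows", "body": {
  "deltas": [
    [0,0,0,-0.01,-0.006,-0.003,1],
    [0,0,0,-0.0145,-0.0135,-0.003,1],
    [0,0,0,-0.018,-0.02,-0.003,1],
    [0,0,0,-0.021,-0.027,-0.003,1],
    [0,0,0,-0.022,-0.0345,-0.003,1],
    [0,0,0,-0.0225,-0.042,-0.003,1],
    [0,0,0,-0.0215,-0.0495,-0.003,1],
    [0,0,0,-0.0195,-0.0565,-0.003,1],
    [0,0,0,-0.0165,-0.0635,-0.003,1],
    [0,0,0,-0.0125,-0.0695,-0.003,1],
    [0,0,0,-0.0075,-0.075,-0.003,1],
    [0,0,0,-0.0025,-0.0795,-0.003,1]
  ]
}}

```text
time: 21.18
ee_pos: [0.5588, -0.2185, 0.0696]
tcp_rot: [3.133, -0.606, 1.591]
ft_force: [7.2, -3.6, 6.7]
opening: 0.0006
finger_force: 4.6
```

```bash
python3 - <<'E'
from lib import *
here();findq()
delta(RS,star(215,.046,.02,.024))
E
```

```text
t 21.18 clamp [-0.0754 -0.3353  0.0696] console [-0.0294  0.0355 -0.0226] F clamp [ 7.1 -3.8  6.7] q [-0.78  0.72  1.39  0.42  1.49 -0.93] open 0.001
{128: 59, 130: 51, 132: 47, 134: 46, 136: 46, 138: 46, 140: 53, 142: 64, 154: 68, 156: 54, 158: 52, 160: 51, 162: 49, 164: 49, 166: 52, 168: 55, 214: 58, 216: 53, 218: 52, 220: 52, 222: 53, 224: 52, 226: 50, 228: 49, 230: 53, 232: 64}
row [0.4, 0.3, 0.1] [0.0022, 0.0792, -0.046]
```

Call:
{"method": "send_rows", "body": {
  "deltas": [
    [0,0,0,0,0,0,1],
    [0,0,0,0,0,0,1]
  ]
}}

```text
time: 21.48
ee_pos: [0.5582, -0.2181, 0.0699]
tcp_rot: [3.134, -0.607, 1.59]
ft_force: [5.4, -1.8, 9.7]
opening: 0.0002
finger_force: 4.9
```

```bash
cat >> lib.py <<'E'
def prof(n,x,z,y0=-.25,y1=-.06,d=.005):
    f=grab_frame(n);g=cv2.cvtColor(f["color"],cv2.COLOR_RGB2GRAY);Y=np.arange(y0,y1,d)
    uv=proj(f,T(p,np.array([[x,y,z] for y in Y])));print(n,x,[(int(round(y*1000)),int(g[int(v+.5),int(u+.5)])) for y,(u,v) in zip(Y,uv)])
E
python3 - <<'E'
from lib import *
here();findq()
prof("scene",.023,.07);prof("top",.023,.07);prof("top",.04,.096)
E
```

```text
t 21.48 clamp [-0.076  -0.3348  0.0699] console [-0.0289  0.0361 -0.0226] F clamp [ 5.4 -1.8  9.7] q [-0.78  0.72  1.39  0.42  1.49 -0.93] open 0.0
{128: 59, 130: 51, 132: 47, 134: 45, 136: 45, 138: 46, 140: 56, 142: 68, 154: 64, 156: 54, 158: 52, 160: 51, 162: 50, 164: 49, 166: 54, 168: 57, 212: 67, 214: 55, 216: 51, 218: 52, 220: 52, 222: 53, 224: 51, 226: 49, 228: 50, 230: 56}
scene 0.023 [(-250, 101), (-245, 115), (-240, 112), (-235, 109), (-230, 116), (-225, 118), (-220, 81), (-215, 81), (-210, 84), (-205, 82), (-200, 82), (-195, 81), (-190, 83), (-185, 82), (-180, 82), (-175, 82), (-170, 84), (-165, 73), (-160, 65), (-155, 86), (-150, 85), (-145, 85), (-140, 85), (-135, 84), (-130, 84), (-125, 85), (-120, 81), (-115, 76), (-110, 104), (-105, 140), (-100, 136), (-95, 78), (-90, 79), (-85, 77), (-80, 73), (-75, 72), (-70, 69), (-65, 50)]
top 0.023 [(-250, 98), (-245, 137), (-240, 117), (-235, 76), (-230, 106), (-225, 130), (-220, 131), (-215, 130), (-210, 131), (-205, 131), (-200, 130), (-195, 131), (-190, 125), (-185, 120), (-180, 120), (-175, 120), (-170, 112), (-165, 96), (-160, 96), (-155, 95), (-150, 95), (-145, 95), (-140, 95), (-135, 95), (-130, 95), (-125, 122), (-120, 194), (-115, 184), (-110, 99), (-105, 97), (-100, 100), (-95, 100), (-90, 100), (-85, 99), (-80, 92), (-75, 86), (-70, 67), (-65, 64)]
top 0.04 [(-250, 84), (-245, 111), (-240, 161), (-235, 212), (-230, 220), (-225, 220), (-220, 220), (-215, 219), (-210, 219), (-205, 219), (-200, 220), (-195, 220), (-190, 220), (-185, 220), (-180, 220), (-175, 220), (-170, 219), (-165, 220), (-160, 217), (-155, 212), (-150, 215), (-145, 218), (-140, 220), (-135, 219), (-130, 218), (-125, 194), (-120, 199), (-115, 192), (-110, 167), (-105, 194), (-100, 219), (-95, 220), (-90, 220), (-85, 219), (-80, 219), (-75, 201), (-70, 103), (-65, 69)]
```

The finger has ridden up on the spoke: the bar sits at y≈-112 mm (q≈2.38) and the force is upward. The real tip is about 25 mm behind the reported TCP, so I'll re-engage behind the same spoke (~133°), deeper.

```bash
python3 - <<'E'
from lib import *
for z in (.025,-.04): delta(RS,star(142,.046,.022,z))
for a in (142,134,127,120,113,110): delta(RS,star(a,.046,.013,-.04))
E
```

```text
row [0.4, 0.2, 0.1] [-0.0211, 0.0254, -0.0474]
row [0.4, 0.2, 0.1] [-0.0209, 0.025, 0.0176]
row [0.4, 0.2, 0.1] [-0.0153, 0.0179, 0.0175]
row [0.4, 0.2, 0.1] [-0.0124, 0.0119, 0.0175]
row [0.4, 0.2, 0.1] [-0.0091, 0.0071, 0.0174]
row [0.4, 0.2, 0.1] [-0.0053, 0.0027, 0.0174]
row [0.4, 0.2, 0.1] [-0.001, -0.0013, 0.0173]
row [0.4, 0.2, 0.1] [0.001, -0.0028, 0.0173]
```

Call:
{"method": "send_rows", "body": {
  "deltas": [
    [0,0,0,0,0,-0.02,1],
    [0,0,0,-0.005,0.005,-0.045,1],
    [0,0,0,-0.02,0.027,-0.045,1],
    [0,0,0,-0.02,0.027,-0.045,1],
    [0,0,0,-0.02,0.027,-0.045,1]
  ]
}}

```text
time: 22.3
ee_pos: [0.5822, -0.2573, 0.0931]
tcp_rot: [-3.14, -0.611, 1.588]
ft_force: [0.1, 1.0, -0.3]
opening: 0.0006
finger_force: 0.0
```

```bash
python3 - <<'E'
from lib import *
here();findq()
delta(RS,star(142,.046,.022,-.04))
for a in (142,134,127,120,113,110): delta(RS,star(a,.046,.013,-.04))
E
```

```text
t 22.3 clamp [-0.0527 -0.3744  0.0931] console [-0.048   0.0128  0.0191] F clamp [ 0.1  1.  -0.3] q [-0.79  0.75  1.25  0.41  1.6  -0.89] open 0.001
{128: 62, 130: 56, 132: 51, 134: 50, 136: 60, 214: 63, 216: 52, 218: 52, 220: 52, 222: 53, 224: 51, 226: 49, 228: 50, 230: 56}
row [-0.1, -0.0, -0.0] [-0.0021, 0.0018, 0.0591]
row [-0.1, -0.0, -0.0] [0.0034, -0.0053, 0.0591]
row [-0.1, -0.0, -0.0] [0.0064, -0.0113, 0.0591]
row [-0.1, -0.0, -0.0] [0.0096, -0.0161, 0.0591]
row [-0.1, -0.0, -0.0] [0.0134, -0.0205, 0.0591]
row [-0.1, -0.0, -0.0] [0.0177, -0.0245, 0.0591]
row [-0.1, -0.0, -0.0] [0.0197, -0.026, 0.0591]
```

Call:
{"method": "send_rows", "body": {
  "deltas": [
    [0,0,0,-0.004,0.005,0.025,1],
    [0,0,0,-0.004,0.005,0.045,1],
    [0,0,0,-0.004,0.005,0.055,1],
    [0,0,0,-0.004,0.005,0.059,1],
    [0,0,0,-0.004,0.005,0.059,1]
  ]
}}

```text
time: 22.98
ee_pos: [0.5878, -0.2268, 0.0431]
tcp_rot: [3.141, -0.611, 1.589]
ft_force: [1.1, -0.5, 0.6]
opening: 0.0004
finger_force: 0.0
```

```bash
python3 - <<'E'
from lib import *
here()
for a in (138,132,127,120,113,107): delta(RS,star(a,.046,.013,-.04))
E
```

```text
t 22.98 clamp [-0.0465 -0.344   0.0431] console [-0.0518  0.0067 -0.0393] F clamp [ 1.1 -0.6  0.6] q [-0.75  0.79  1.32  0.42  1.49 -0.91] open 0.0
row [0.0, 0.0, 0.0] [0.0089, -0.0144, 0.0007]
row [0.0, 0.0, 0.0] [0.0114, -0.0188, 0.0007]
row [0.0, 0.0, 0.0] [0.0137, -0.0222, 0.0007]
row [0.0, 0.0, 0.0] [0.0175, -0.0267, 0.0007]
row [0.0, 0.0, 0.0] [0.0219, -0.0306, 0.0007]
row [0.0, 0.0, 0.0] [0.0259, -0.0335, 0.0007]
```

Call:
{"method": "send_rows", "body": {
  "deltas": [
    [0,0,0,0.004,-0.007,0,1],
    [0,0,0,0.009,-0.0145,0,1],
    [0,0,0,0.0115,-0.019,0,1],
    [0,0,0,0.0135,-0.022,0,1],
    [0,0,0,0.0175,-0.0265,0,1],
    [0,0,0,0.0215,-0.0305,0,1],
    [0,0,0,0.0215,-0.0305,0,1]
  ]
}}

```text
time: 23.85
ee_pos: [0.5576, -0.2104, 0.0555]
tcp_rot: [3.139, -0.609, 1.589]
ft_force: [2.9, -1.7, -0.7]
opening: 0.0004
finger_force: 1.5
```

```bash
python3 - <<'E'
from lib import *
here();findq();prof("top",.023,.096,-.125,-.07,.003)
E
```

```text
t 23.85 clamp [-0.0765 -0.3271  0.0555] console [-0.0308  0.0366 -0.0389] F clamp [ 2.8 -1.7 -0.7] q [-0.77  0.73  1.41  0.42  1.47 -0.93] open 0.0
{100: 65, 102: 51, 104: 55, 106: 69, 126: 69, 128: 57, 130: 49, 132: 45, 134: 43, 136: 43, 138: 43, 140: 49, 142: 57, 144: 67, 154: 67, 156: 54, 158: 51, 160: 52, 162: 51, 164: 49, 166: 49, 168: 47, 170: 47, 172: 46, 174: 46, 176: 46, 178: 50, 180: 57, 190: 58, 192: 57, 194: 45, 196: 43, 198: 43, 200: 43, 202: 43, 204: 44, 206: 48, 208: 67}
top 0.023 [(-125, 93), (-122, 93), (-119, 93), (-116, 92), (-113, 99), (-110, 172), (-107, 195), (-104, 200), (-101, 190), (-98, 173), (-95, 172), (-92, 192), (-89, 192), (-86, 193), (-83, 192), (-80, 192), (-77, 190), (-74, 144), (-71, 99)]
```

Clean push: bar at y≈-100 mm, q≈2.77. Now the last spoke, at ~201°.

```bash
python3 - <<'E'
from lib import *
for z in (.02,-.04): delta(RS,star(211,.048,.02,z)); 
print(C.T@(star(211,.048,.02,-.04)-O))
E
```

```text
row [0.1, 0.1, 0.0] [-0.0001, 0.0786, -0.0589]
row [0.1, 0.1, 0.0] [-0.0, 0.0785, 0.0011]
[-0.03084327 -0.04186517 -0.04      ]
```

Call:
{"method": "send_rows", "body": {
  "deltas": [
    [0,0,0,-0.004,0.006,0,1],
    [0,0,0,-0.006,0.008,-0.03,1],
    [0,0,0,-0.006,0.008,-0.06,1],
    [0,0,0,-0.006,0.008,-0.06,1],
    [0,0,0,-0.004,0.045,-0.06,1],
    [0,0,0,0,0.079,-0.06,1],
    [0,0,0,0,0.079,-0.06,1],
    [0,0,0,0,0.079,-0.04,1],
    [0,0,0,0,0.079,-0.02,1],
    [0,0,0,0,0.079,-0.005,1],
    [0,0,0,0,0.079,0,1],
    [0,0,0,0,0.079,0,1]
  ]
}}

```text
time: 25.45
ee_pos: [0.6356, -0.208, 0.0549]
tcp_rot: [-3.141, -0.611, 1.588]
ft_force: [1.2, -0.3, 1.3]
opening: 0.0003
finger_force: 0.0
```

```bash
python3 - <<'E'
from lib import *
here();prof("top",.023,.096,-.125,-.07,.003)
for a in (207,201,194,187,180,173,166,160,155,150): delta(RS,star(a,.046,.013,-.04))
E
```

```text
t 25.45 clamp [ 0.0016 -0.3261  0.0549] console [-0.0303 -0.0415 -0.0399] F clamp [ 1.2 -0.3  1.3] q [-0.69  0.81  1.24  0.45  1.53 -0.83] open 0.0
top 0.023 [(-125, 96), (-122, 97), (-119, 96), (-116, 96), (-113, 102), (-110, 177), (-107, 200), (-104, 205), (-101, 195), (-98, 177), (-95, 176), (-92, 197), (-89, 198), (-86, 198), (-83, 197), (-80, 196), (-77, 195), (-74, 148), (-71, 102)]
row [0.0, 0.0, 0.0] [-0.0046, -0.0094, 0.0007]
row [0.0, 0.0, 0.0] [-0.0078, -0.0132, 0.0007]
row [0.0, 0.0, 0.0] [-0.011, -0.0181, 0.0007]
row [0.0, 0.0, 0.0] [-0.0136, -0.0233, 0.0007]
row [0.0, 0.0, 0.0] [-0.0155, -0.0289, 0.0007]
row [0.0, 0.0, 0.0] [-0.0168, -0.0346, 0.0007]
row [0.0, 0.0, 0.0] [-0.0173, -0.0404, 0.0007]
row [0.0, 0.0, 0.0] [-0.0172, -0.0454, 0.0007]
row [0.0, 0.0, 0.0] [-0.0167, -0.0495, 0.0007]
row [0.0, 0.0, 0.0] [-0.0159, -0.0536, 0.0007]
```

Call:
{"method": "send_rows", "body": {
  "deltas": [
    [0,0,0,-0.005,-0.0065,0,1],
    [0,0,0,-0.008,-0.013,0,1],
    [0,0,0,-0.011,-0.018,0,1],
    [0,0,0,-0.0135,-0.0235,0,1],
    [0,0,0,-0.0155,-0.029,0,1],
    [0,0,0,-0.017,-0.0345,0,1],
    [0,0,0,-0.0175,-0.0405,0,1],
    [0,0,0,-0.017,-0.0455,0,1],
    [0,0,0,-0.0165,-0.0485,0,1],
    [0,0,0,-0.0165,-0.0485,0,1]
  ]
}}

```text
time: 26.75
ee_pos: [0.589, -0.2235, 0.0455]
tcp_rot: [3.138, -0.609, 1.589]
ft_force: [5.6, 1.9, -1.0]
opening: 0.0008
finger_force: 2.6
```

```bash
python3 - <<'E'
from lib import *
here();findq();prof("top",.023,.096,-.125,-.06,.003);prof("top",.04,.096,-.125,-.06,.003)
E
```

```text
t 26.75 clamp [-0.0453 -0.3407  0.0455] console [-0.0477  0.0054 -0.0393] F clamp [ 5.6  1.8 -1. ] q [-0.75  0.78  1.33  0.43  1.49 -0.9 ] open 0.001
{148: 58, 150: 48, 152: 47, 154: 45, 156: 42, 158: 42, 160: 43, 162: 43, 164: 43, 166: 43, 168: 43, 170: 43, 172: 43, 174: 43, 176: 43, 178: 48, 180: 57, 182: 69, 238: 54, 240: 46, 242: 45, 244: 45, 246: 45, 248: 45, 250: 47, 252: 59, 254: 69}
top 0.023 [(-125, 110), (-122, 97), (-119, 96), (-116, 94), (-113, 95), (-110, 94), (-107, 94), (-104, 94), (-101, 95), (-98, 94), (-95, 93), (-92, 94), (-89, 111), (-86, 148), (-83, 183), (-80, 196), (-77, 193), (-74, 128), (-71, 83), (-68, 65), (-65, 63), (-62, 77)]
top 0.04 [(-125, 221), (-122, 221), (-119, 221), (-116, 221), (-113, 221), (-110, 221), (-107, 221), (-104, 221), (-101, 222), (-98, 222), (-95, 221), (-92, 221), (-89, 216), (-86, 212), (-83, 208), (-80, 204), (-77, 197), (-74, 175), (-71, 90), (-68, 72), (-65, 70), (-62, 79)]
```

Ball at ~245° means q≈3.58. I'll press against the stop to confirm.

Call:
{"method": "send_rows", "body": {
  "deltas": [
    [0,0,0,0.0005,-0.002,0,1],
    [0,0,0,0.001,-0.004,0,1],
    [0,0,0,0.001,-0.006,0,1],
    [0,0,0,0.001,-0.006,0,1]
  ]
}}

```text
time: 27.4
ee_pos: [0.5886, -0.2236, 0.0459]
tcp_rot: [3.128, -0.606, 1.591]
ft_force: [20.8, 4.2, -7.5]
opening: 0.0004
finger_force: 9.4
```

```bash
python3 - <<'E'
from lib import *
here();findq()
E
```

```text
t 27.4 clamp [-0.0456 -0.3408  0.0459] console [-0.0475  0.0058 -0.0389] F clamp [20.9  3.8 -7.5] q [-0.75  0.78  1.34  0.43  1.48 -0.91] open 0.0
{148: 56, 150: 48, 152: 46, 154: 44, 156: 43, 158: 42, 160: 43, 162: 43, 164: 42, 166: 43, 168: 43, 170: 43, 172: 43, 174: 45, 176: 45, 178: 52, 180: 63, 238: 53, 240: 46, 242: 44, 244: 44, 246: 44, 248: 44, 250: 47, 252: 59, 254: 68}
```

Firm stop: 21 N with no further motion. Withdraw.

Call:
{"method": "send_rows", "body": {
  "deltas": [
    [0,0,0,0,0.012,0,1],
    [0,0,0,0,0.014,0,1],
    [0,0,0,0,0.014,-0.04,1],
    [0,0,0,0,0.014,-0.1,1],
    [0,0,0,0,0.014,-0.16,1],
    [0,0,0,0,0.014,-0.2,1],
    [0,0,0,0,0.014,-0.2,1],
    [0,0,0,0,0.014,-0.2,1]
  ]
}}

```text
time: 28.45
ee_pos: [0.5967, -0.3355, 0.2087]
tcp_rot: [-3.139, -0.613, 1.587]
ft_force: [-0.1, 0.3, -0.3]
opening: 0.0004
finger_force: 0.0
```

```bash
python3 - <<'E'
from lib import *
here();findq();prof("top",.023,.096,-.11,-.06,.002)
# rack base colour edges vs prediction (scene view): dark base far edge between the dowels, along x at y=0
f=grab_frame("scene");g=cv2.cvtColor(f["color"],cv2.COLOR_RGB2GRAY)
for y in(-.06,-.02,.02,.06):
    X=np.arange(.04,.066,.002);uv=proj(f,T(p,np.array([[x,y,.092] for x in X])))
    print(y,[(int(round(x*1000)),int(g[int(v+.5),int(u+.5)])) for x,(u,v) in zip(X,uv)])
E
```

```text
t 28.45 clamp [-0.0396 -0.4529  0.2087] console [-0.046  -0.0003  0.1587] F clamp [-0.1  0.3 -0.3] q [-0.84  0.74  0.97  0.4   1.89 -0.82] open 0.0
{148: 68, 150: 58, 152: 61, 154: 57, 156: 52, 158: 60, 238: 57, 240: 50, 242: 49, 244: 49, 246: 48, 248: 48, 250: 50, 252: 61, 254: 69}
top 0.023 [(-110, 88), (-108, 88), (-106, 89), (-104, 88), (-102, 88), (-100, 88), (-98, 90), (-96, 88), (-94, 88), (-92, 89), (-90, 89), (-88, 104), (-86, 141), (-84, 174), (-82, 174), (-80, 187), (-78, 185), (-76, 162), (-74, 121), (-72, 121), (-70, 79), (-68, 61), (-66, 60), (-64, 60), (-62, 72)]
-0.06 [(40, 51), (42, 51), (44, 51), (46, 51), (48, 51), (50, 48), (52, 48), (54, 45), (56, 52), (58, 96), (60, 141), (62, 107), (64, 120)]
-0.02 [(40, 51), (42, 50), (44, 50), (46, 52), (48, 51), (50, 47), (52, 42), (54, 43), (56, 74), (58, 108), (60, 167), (62, 165), (64, 164)]
0.02 [(40, 49), (42, 51), (44, 50), (46, 50), (48, 49), (50, 47), (52, 45), (54, 45), (56, 45), (58, 126), (60, 154), (62, 154), (64, 154)]
0.06 [(40, 51), (42, 49), (44, 49), (46, 49), (48, 50), (50, 66), (52, 77), (54, 77), (56, 123), (58, 152), (60, 158), (62, 158), (64, 159)]
```

The rack's far edge is at x≈50 mm all along, its right end is at y≈-72 mm, and the star is at its stop. Handing in.

```bash
python3 -c "
from bench import ticket
print(ticket.close_job())"
```

```text
the job is handed in; nothing more can be done
None
```

I handed the job in at about 28.5 s of the 69 s allowed: by force readings and the final images, the rack sits square against both dowels and the end stop, and the star handle is at its firm stop (about 3.6 rad) with the bar closed. No verdict came back, and I did not measure the jar, bottle or timer again at the end.

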